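Shut the disc player's lid and press play

TASK

A customer at the market stall wants to hear the disc player. With the fingertips gently push its open lid down until it is fully shut, then press the play button (the large round one in the row of four) all the way down, let it come back up and move the hand clear. Do not press the other buttons, do not press play while the lid is open, do not shift or lift the player, and leave the mug, vase and tin where they stand.

Things in the scene. Friction and masses are not known exactly. Their poses are not given: they have to be found in the camera images.
- player: Grey portable disc player, 1.8 kg, loose on four rubber feet, 230 mm deep (its x) by 280 mm wide (its y), flat deck 100 mm above the table. Origin: centre of its underside at table height. Its +x points to its front (speakers and the row of buttons, turned roughly away from the robot), z up.
- lid (a joint): Hinge angle of the black lid, rad: 0 = fully shut, flat on the deck; positive = open, free edge up (starts 0.5 to 0.9, stop at 1.2). Stiff hinge: the lid stays where it is left; about 3 N at 70 mm from the hinge pushes it down. Its outer face looks up and towards the player's back, roughly to the robot, so it can be pushed down from straight above.
- lid_hinge (a point): Middle of the lid's hinge line, at deck height, 105 mm behind the player's centre; the line runs along the player's y. The lid is 160 mm wide; shut, its top face lies 8 mm above the deck (108 mm above the table).
- lid_edge (a point): Middle of the lid's free, half-round front edge, on its outer face, 150 mm from the hinge line; moves with the lid. Shut, it ends 24 mm short of the play button.
- play (a joint): Travel of the play button, m: 0 up, 0.005 fully down; takes 1 N to start and 3.5 N to hold fully down. The play button is the large round one, 28 mm in diameter, 22 mm to the player's +y side of its centre line. 83 mm in front of the player's centre, 10 mm proud of the deck, travels 5 mm straight down and springs back.
- play_top (a point): Centre of the play button's top face, 110 mm above the table when up.
- dot (a joint): Travel of the small round button (14 mm diameter), m, 0 up, 0.005 down; to be left alone. At the player's y = -66 mm. 83 mm in front of the player's centre, 10 mm proud of the deck, travels 5 mm straight down and springs back.
- bar (a joint): Travel of the oblong button (26 mm along the player's y by 12 mm), m, 0 up, 0.005 down; to be left alone. At the player's y = -22 mm. 83 mm in front of the player's centre, 10 mm proud of the deck, travels 5 mm straight down and springs back.
- square (a joint): Travel of the square button (18 mm), m, 0 up, 0.005 down; to be left alone. At the player's y = +66 mm. 83 mm in front of the player's centre, 10 mm proud of the deck, travels 5 mm straight down and springs back.
- mug: Brown glazed mug with a handle, 78 mm across the rim, 92 mm high, standing loose beside or in front of the player. Origin: centre of its underside.
- vase: Blue ceramic vase, 86 mm across at most, 140 mm high, standing loose beside or in front of the player. Origin: centre of its underside.
- tin: Pale metal tin with a white paper label, 68 mm across, 110 mm high, standing loose beside or in front of the player. Origin: centre of its underside.
Mind the look-alikes: they are no part of the job. What is shaped like the vase but green is not meant.

How it is judged:
By the outcome, as a careful person would: the job done as asked, in the order asked, and still so for the second after the job is handed in, with the robot touching nothing.
It also fails if it takes over 45 s, if anything falls off the work surface, if the arm or the gripper's body presses on something with over 40 N, if the wrist force passes 120 N, or if a joint passes its speed limit or range.

ROBOT

A 7-joint arm with a two-finger parallel gripper is mounted at the origin on the work surface. World frame = base frame: x ahead of the robot, y to its left, z up, the work surface at z = 0. Lengths are in m, angles in rad, forces in N, time in s.
With the tool pointing down it reaches from about 0.4 to 0.85 m from the base axis. Payload 4.5 kg.
Tool frame: the origin (TCP) lies at the very end of the fingers, on their centre line; the grasp point (between the pads) lies 19 mm behind it (tcp_to_grasp is the z of the grasp point in the tool frame, in m); z points along the fingers, y is the line along which they close (so a half turn about z gives the same grasp; the last joint's range is limited). The gripper opens to 88 mm and grips with 3 to 60 N. Pads are 18 mm wide; open, the fingers measure 123 mm over their backs; the gripper's body (75 mm by 187 mm) begins 45 mm behind the grasp point.
Start: joints at [-1.089, 0.689, -0.195, 1.565, 0.157, 0.902, -0.215], TCP at [0.271, 0.563, 0.202] pointing down, gripper open.
Joint ranges: [-3.01, 3.01], [-0.46, 2.08], [-1.47, 1.51], [0.13, 2.56], [-1, 4.14], [0.04, 2.09], [-2.66, 2.66]. Speed limits (rad/s): [2.57, 2.57, 3.14, 3.14, 3.14, 3.14, 3.14].

INTERFACE

Orientations are given as a unit quaternion [x, y, z, w].
In Python, from plant import * gives the robot as it stands. The module is installed in compiled form; this text tells all that it offers.
- The arm moves only by the shell command python3 -m jog 'ROWS' [OPENING] [FORCE]. ROWS is JSON, a list that holds one entry, the list of rows, each a list of 6 numbers: the shift along the tool's x, y, z in m, then the turn, a rotation vector about the tool's x, y, z in rad. In form: [[[dx, dy, dz, ax, ay, az], ...]]. A call has 1 to 12 rows; each row shifts and turns the commanded pose from where the row before left it, along the tool's axes as they then stand; what a row does not reach is not made up. A row lasts 1/8 s, in which the tool goes at most 62.5 mm and 10.7 degrees, less where a joint would pass 70% of its speed; a pose out of reach is approached as far as the arm can. A call with a gripper value outside its range is refused whole. OPENING is the finger opening in m, from 0 to 0.0881, set as the call begins (- or left out, the last holds). The fingers move at their own pace and stop on an object; FORCE is the grip in N (left out, the last holds). Time passes only in rows, so rows that do not move let the fingers close. It gives the time, the measured TCP pose, the force, the opening and the grip force at its end, in the units of the state.
- get_state(): the state, without advancing time (a new reading comes with each control period).
- snapshot(name): name is "scene" or "top"; returns a dict with "frame" (480x640x3 uint8, red, green, blue), "mtx" (3x3 intrinsics, pixels), "xyz" and "orientation" of the camera in the world. Camera axes: x right, y down, z forward; pixel columns grow to the right and rows downward; lengths in m; the calibration is good to about 2 mm. A picture is of the moment at which its call begins. There is no depth.
- finish_job(): hands the job in; it is judged then, once.
The state is a dict: "clock": time; "q": joint angles; "qd": joint speeds; "joint_torque": joint torques, N m; "tool_pos": TCP position; "eef_rot": TCP orientation; "contact_force": force on the tool from outside, world axes, zero at the start; "moment": the same for the moment, N m; "opening": opening from 0.0 (shut) to 1.0 (fully open); "finger_force": force on a finger pad.
Only numpy, scipy, OpenCV 4.12 (cv2) and the standard library are available. Lean on these libraries where they do the work, as an engineer would, in place of code of your own. Each camera call takes 0.05 s, during which the arm holds its last target. There are 200 camera calls.

## Working session

There is one attempt and no reset: what is moved stays moved. The work goes in short steps, Python scripts to look and compute and a shell command to move; the robot and the scene stay as the last step left them, time stands still between calls to the robot, and variables do not carry over. Pictures are saved under pics/ and viewed, at most 10 in all, crops included, and the job is handed in when it is done.

```bash
mkdir -p pics; python3 - <<'E'
from plant import *
import cv2
for n in("scene","top"):
    s=snapshot(n); cv2.imwrite(f"pics/{n}0.png",s["frame"][:,:,::-1]); print(n,s["mtx"],s["xyz"],s["orientation"])
print(get_state())
E
```

```text
scene [[475.77241336   0.         329.2856853 ]
 [  0.         475.77241336 237.51209997]
 [  0.           0.           1.        ]] [1.20674415 0.52578587 0.64796769] [ 0.39434716  0.79851686 -0.40805536 -0.20087798]
top [[462.74343839   0.         317.68959356]
 [  0.         462.74343839 239.18864082]
 [  0.           0.           1.        ]] [0.40565881 0.06374956 1.15078928] [ 0.71563465 -0.6931665   0.06498044 -0.05625651]
{'clock': 0.1, 'q': array([-1.08918472,  0.6898864 , -0.19452059,  1.56623076,  0.15727525,
        0.90247701, -0.21508591]), 'qd': array([-0.00181893, -0.00104935,  0.00118801, -0.00277045,  0.00023465,
        0.00022196,  0.00022024]), 'joint_torque': array([-3.61112667e-03, -5.28499675e+01, -1.27156276e+00, -1.53836238e+01,
       -5.25390578e-02,  2.00759176e-03,  5.40211784e-05]), 'tool_pos': array([0.2703893 , 0.56279968, 0.2009013 ]), 'eef_rot': array([ 2.22003319e-01,  9.75045576e-01, -7.96120514e-04, -1.31904655e-04]), 'contact_force': array([ 0.67336496,  0.10398271, -0.33175965]), 'moment': array([0.01208976, 0.01248464, 0.01147652]), 'finger_force': 0.0, 'opening': 0.9982345424819863}
```

View pics/scene0.png

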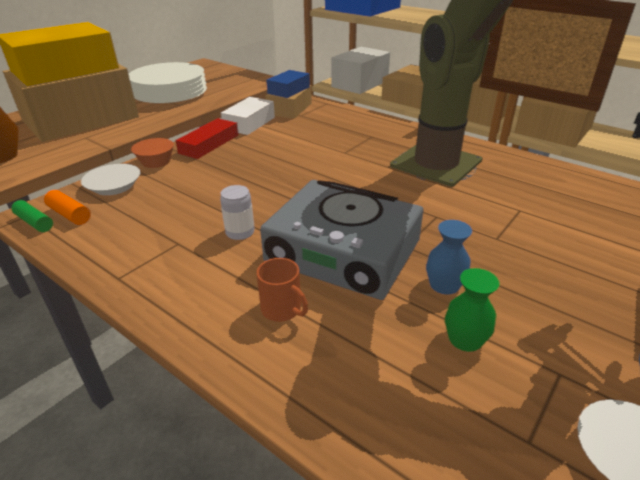

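View pics/top0.png

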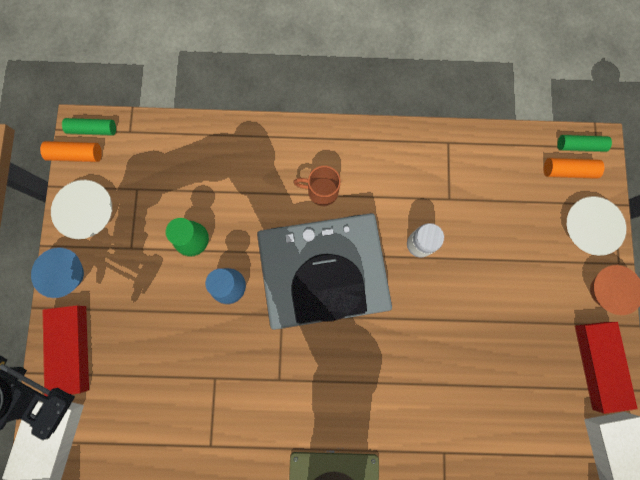

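The scene view shows the player at about (345,230). The open lid is edge-on at (357,190), and the buttons run from (297,226) to (357,241). The mug is at (280,290), tin at (237,212), blue vase at (450,257) and green decoy at (471,312).

The top view shows the buttons from left (+y) to right: square (290,238), large round one (309,234), oblong (328,231), small round (347,229). The lid is near (330,287).

Things that could be taken for play: the square at (290,238), bar at (328,231) and dot at (347,229). By its description, play is the large round one at (309,234). Next I measure and check this in a crop.

```bash
cat > h.py <<'E'
import numpy as np, cv2
from scipy.spatial.transform import Rotation as R
from plant import *
def ray(s,p):
    d=R.from_quat(s["orientation"]).as_matrix()@np.linalg.solve(s["mtx"],[p[0],p[1],1]); return np.array(s["xyz"]),d/np.linalg.norm(d)
def plane(s,p,z):
    o,d=ray(s,p); return o+d*(z-o[2])/d[2]
def tri(s1,p1,s2,p2):
    o1,d1=ray(s1,p1);o2,d2=ray(s2,p2)
    t=np.linalg.lstsq(np.c_[d1,-d2],o2-o1,rcond=None)[0]; a,b=o1+t[0]*d1,o2+t[1]*d2
    return (a+b)/2,np.linalg.norm(a-b)
E
python3 - <<'E'
from h import *
t=snapshot("top"); f=t["frame"]
c=f[205:335,250:400]; cv2.imwrite("pics/crop1.png",cv2.resize(c,None,fx=5,fy=4.5 if 0 else 4.5,interpolation=cv2.INTER_CUBIC)[:,:,::-1])
m=(f.min(2)>130).astype(np.uint8); m[:215]=0;m[250:]=0;m[:,:270]=0;m[:,365:]=0
n,l,st,ce=cv2.connectedComponentsWithStats(m)
for i in range(1,n): print("btn",st[i],ce[i],plane(t,ce[i],.11))
hsv=cv2.cvtColor(f,cv2.COLOR_RGB2HSV)
g=((hsv[...,1]<90)).astype(np.uint8); g[:205]=0;g[335:]=0;g[:,:245]=0;g[:,400:]=0
cs,_=cv2.findContours(g,0,2); k=max(cs,key=cv2.contourArea)
r=cv2.minAreaRect(k); print(r)
q=cv2.approxPolyDP(cv2.convexHull(k),6,True)[:,0]
for p in q: print(p,plane(t,p,.1))
E
```

```text
btn [351 219   3   6   7] [352.28571429 221.14285714] [ 0.63106291 -0.02463987  0.11      ]
btn [357 218   1   1   1] [357. 218.] [ 0.63882966 -0.03537788  0.11      ]
btn [359 218   2   2   3] [359.66666667 218.66666667] [ 0.63746708 -0.04155179  0.11      ]
btn [364 219   1   1   1] [364. 219.] [ 0.63702046 -0.05155623  0.11      ]
btn [336 221   1   1   1] [336. 221.] [0.63013083 0.0128483  0.11      ]
btn [343 221   1   1   1] [343. 221.] [ 0.63067567 -0.0032575   0.11      ]
btn [345 221   2   2   2] [345.5 221.5] [ 0.62969522 -0.00903528  0.11      ]
btn [349 221   1   2   2] [349.  221.5] [ 0.62996759 -0.01709081  0.11      ]
btn [355 221   1   1   1] [355. 221.] [ 0.63161026 -0.03088485  0.11      ]
btn [362 221   1   1   1] [362. 221.] [ 0.63215578 -0.04701097  0.11      ]
btn [364 221   1   1   1] [364. 221.] [ 0.63231169 -0.05161982  0.11      ]
btn [325 223   1   1   1] [325. 223.] [0.62458187 0.03801129 0.11      ]
btn [334 223   1   1   1] [334. 223.] [0.62527998 0.01733312 0.11      ]
btn [342 223   1   1   1] [342. 223.] [ 0.62590087 -0.00105783  0.11      ]
btn [358 
[... 3808 characters left out ...]
-0.0499953   0.11      ]
btn [304 245   1   1   1] [304. 245.] [0.57183964 0.0843894  0.11      ]
btn [357 244   2   3   4] [357.5  245.25] [ 0.57528832 -0.03754233  0.11      ]
btn [360 245   5   5  13] [361.76923077 247.23076923] [ 0.5710381  -0.04735468  0.11      ]
btn [299 246   1   1   1] [299. 246.] [0.56916114 0.09567576 0.11      ]
btn [358 249   1   1   1] [358. 249.] [ 0.56667746 -0.03881968  0.11      ]
((323.541015625, 270.5792541503906), (100.5517807006836, 123.5269775390625), 81.06940460205078)
[373 213] [ 0.65426508 -0.073481    0.1       ]
[391 309] [ 0.43407141 -0.11631753  0.1       ]
[272 329] [0.3817955  0.14902696 0.1       ]
[258 231] [0.60262648 0.19179938 0.1       ]
```

View pics/crop1.png

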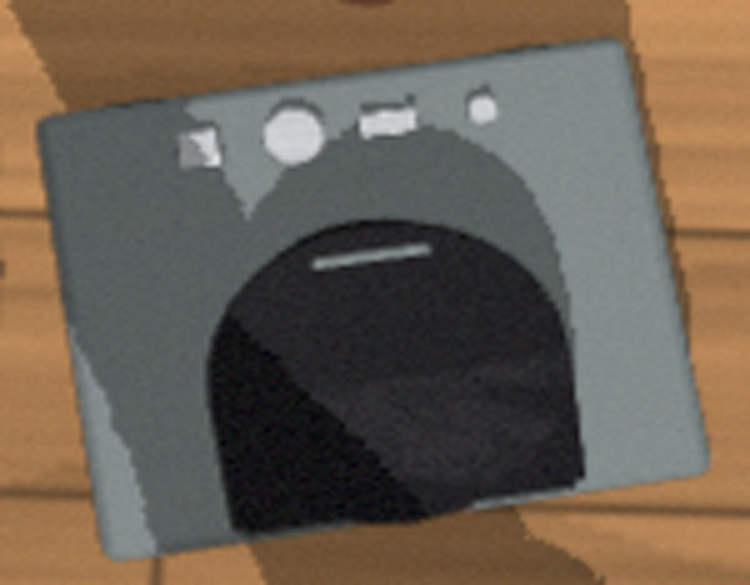

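The crop confirms that the large round button is play, at pixel (309,235). The square is on its +y side, with the oblong and small round ones on the other, as described. Button spacing is 44 mm as given, and the corner mean and the buttons both put the player's centre at about (0.518, 0.038) with yaw about 10.8°. Next I get the lid angle.

```bash
python3 - <<'E'
from h import *
from scipy.optimize import brentq
t=snapshot("top"); s=snapshot("scene")
a=np.radians(10.8); X=np.array([np.cos(a),np.sin(a),0]);Y=np.array([-X[1],X[0],0]); c=np.array([.518,.038,0]); H=c-.105*X+[0,0,.1]
def on(S,p):
    o,d=ray(S,p); u=np.array([(o-H)@X,o[2]-H[2]]);v=np.array([d@X,d[2]])
    r=np.roots([v@v,2*u@v,u@u-.15**2]); return [(np.round(o+d*k,3),np.round(np.arctan2(u[1]+k*v[1],u[0]+k*v[0]),3),np.round((o+d*k-H)@Y,3)) for k in r.real]
print("top",on(t,(326,253.8)))
f=s["frame"].max(2); m=(f<60).astype(np.uint8); m[:175]=0;m[205:]=0;m[:,:305]=0;m[:,410:]=0
n,l,st,ce=cv2.connectedComponentsWithStats(m); i=1+st[1:,4].argmax(); print(st[i],ce[i])
ys,xs=np.where(l==i); mid=[np.median(xs),0]; mid[1]=ys[abs(xs-mid[0])<2].min(); print(mid); print("scene",on(s,mid))
print(tri(t,(326,253.8),s,mid)); print("play tri",tri(t,(308.8,235),s,(336.5,237)))
q=get_state(); T=R.from_quat(q["eef_rot"]).as_matrix(); print(T.round(3)); 
yaw=np.degrees(np.arctan2(T[1,1],T[0,1])); print("turn deg about world z",100.8-yaw, "lid target delta tool",T.T@(c-.005*X+[0,0,.30]-q["tool_pos"]))
E
```

```text
top [(array([0.56 , 0.032, 0.062]), np.float64(-0.253), np.float64(-0.013)), (array([0.544, 0.036, 0.174]), np.float64(0.52), np.float64(-0.007))]
[318 182  79  23 490] [355.54081633 192.47755102]
[np.float64(355.0), np.int64(188)]
scene [(array([ 0.304, -0.082,  0.022]), np.float64(-2.593), np.float64(-0.078)), (array([0.533, 0.072, 0.181]), np.float64(0.57), np.float64(0.031))]
(array([0.53425843, 0.05128579, 0.17700268]), np.float64(0.03636909761764952))
play tri (array([0.5967817 , 0.07481166, 0.10038032]), np.float64(0.0011047478006796674))
[[-0.901  0.433 -0.   ]
 [ 0.433  0.901 -0.001]
 [-0.    -0.001 -1.   ]]
turn deg about world z 36.45375919181102 lid target delta tool [-0.44642157 -0.36925189 -0.09843028]
```

The lid angle is about 0.53 rad and the edge is near z = 0.18. Seen from the scene camera, the lid is almost edge-on. I rise with the fingers shut and turn the tool to align it with the player, then go over.

```bash
python3 -m jog '[[[0,0,-0.025,0,0,-0.159],[0,0,-0.025,0,0,-0.159],[0,0,-0.025,0,0,-0.159],[0,0,-0.025,0,0,-0.159]]]' 0 20
python3 -m jog '[[[-0.0115,-0.047,0,0,0,0],[-0.0115,-0.047,0,0,0,0],[-0.0115,-0.047,0,0,0,0],[-0.0115,-0.047,0,0,0,0],[-0.0115,-0.047,0,0,0,0],[-0.0115,-0.047,0,0,0,0],[-0.0115,-0.047,0,0,0,0],[-0.0115,-0.047,0,0,0,0],[-0.0115,-0.047,0,0,0,0],[-0.0115,-0.047,0,0,0,0],[-0.0115,-0.047,0,0,0,0],[-0.0115,-0.047,0,0,0,0]]]'
python3 -m jog '[[[0,0,0,0,0,0],[0,0,0,0,0,0]]]'
```

```text
clock: 0.75
tool_pos: [0.2706, 0.5632, 0.3023]
eef_rot: [-0.097, 0.995, -0.0, -0.0]
contact_force: [-0.7, -0.6, 0.7]
opening: 0.57
finger_force: 0.0
clock: 2.25
tool_pos: [0.5121, 0.0337, 0.3017]
eef_rot: [-0.094, 0.996, 0.0, 0.0]
contact_force: [1.1, 0.0, 0.2]
opening: 0.003
finger_force: 0.0
clock: 2.5
tool_pos: [0.5113, 0.0358, 0.3015]
eef_rot: [-0.094, 0.996, 0.0, -0.0]
contact_force: [-1.0, -0.0, 0.8]
opening: 0.005
finger_force: 0.0
```

```bash
python3 -m jog '[[[0,0,0.03,0,0,0],[0,0,0.03,0,0,0],[0,0,0.03,0,0,0],[0,0,0.02,0,0,0],[0,0,0.006,0,0,0],[0,0,0.006,0,0,0],[0,0,0.005,0,0,0],[0,0,0.005,0,0,0]]]'
python3 -m jog '[[[0,0,0.005,0,0,0],[0,0,0.005,0,0,0],[0,0,0.005,0,0,0],[0,0,0.005,0,0,0],[0,0,0.005,0,0,0],[0,0,0.005,0,0,0]]]'
```

```text
clock: 3.5
tool_pos: [0.512, 0.0353, 0.1698]
eef_rot: [-0.094, 0.996, 0.0, 0.001]
contact_force: [-0.4, 0.1, -0.5]
opening: 0.008
finger_force: 0.0
clock: 4.25
tool_pos: [0.5117, 0.0352, 0.1393]
eef_rot: [-0.094, 0.996, 0.0, 0.0]
contact_force: [0.2, -0.8, -0.1]
opening: 0.002
finger_force: 0.0
```

```bash
python3 - <<'E'
from h import *
t=snapshot("top");s=snapshot("scene")
cv2.imwrite("pics/mid.png",np.hstack([cv2.resize(x[:,:,::-1],(390,390),interpolation=cv2.INTER_CUBIC) for x in(t["frame"][200:340,250:390],s["frame"][150:290,270:410])]))
E
```

```text
(no output)
```

View pics/mid.png

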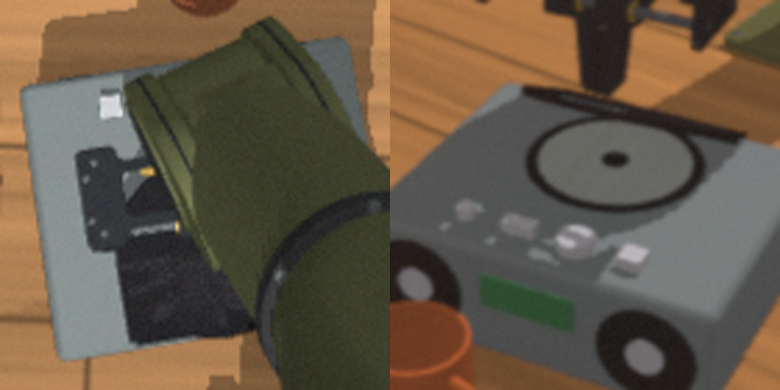

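The scene crop shows the fingertip ending just at the lid strip, at about (346,183) in the full image. The disc under the lid is still visible, and there is no force. I check where the TCP should project and how the lid strip has moved.

```bash
cat >> h.py <<'E'
def proj(S,P):
    v=S["mtx"]@(R.from_quat(S["orientation"]).as_matrix().T@(np.array(P)-S["xyz"])); return (v[:2]/v[2]).round(1)
a=np.radians(10.8); X=np.array([np.cos(a),np.sin(a),0]);Y=np.array([-X[1],X[0],0]); Z=np.array([0,0,1.]); c=np.array([.518,.038,0]); H=c-.105*X+.1*Z
E
python3 - <<'E'
from h import *
t=snapshot("top");s=snapshot("scene");q=get_state()
print("tcp",proj(s,q["tool_pos"]),proj(t,q["tool_pos"]),q["tool_pos"],q["contact_force"],"r",(q["tool_pos"]-H)@X)
for th in(0,.3,.5,.6,.7,.8,.9):
    e=lambda r,y:H+r*(np.cos(th)*X+np.sin(th)*Z)+y*Y+.008*(np.cos(th)*Z-np.sin(th)*X)
    print(th,"scene",proj(s,e(.15,0)),proj(s,e(.0,.08)),proj(s,e(0,-.08)),"top",proj(t,e(.15,0)),proj(t,e(0,.08)),proj(t,e(0,-.08)))
print("disc ctr guess",[proj(s,H+u*X) for u in(.07,.08,.09)])
cv2.imwrite("pics/lid2.png",np.vstack([cv2.resize(x[165:225,290:430,::-1],None,fx=5,fy=5,interpolation=cv2.INTER_CUBIC) for x in(cv2.imread("pics/scene0.png")[:,:,::-1],s["frame"])]))
E
```

```text
tcp [345.6 195.8] [325.3 270.7] [0.51167283 0.03521004 0.13952519] [-0.63078767 -0.70212767 -0.90626499] r 0.09826211962465692
0 scene [335.3 221.1] [397.9 196.1] [332.7 180.2] top [320.5 249.9] [295.6 321.5] [366.5 310. ]
0.3 scene [337.4 200.5] [398.3 195.7] [333.2 179.9] top [321.6 250.9] [295.8 322.6] [366.7 311.1]
0.5 scene [340.4 185.7] [398.5 195.7] [333.4 179.9] top [322.9 255.1] [295.9 323.2] [366.8 311.8]
0.6 scene [342.4 178.3] [398.6 195.7] [333.6 179.9] top [323.7 258.3] [295.9 323.5] [366.8 312.1]
0.7 scene [344.5 171.1] [398.6 195.8] [333.7 179.9] top [324.6 262.2] [296.  323.8] [366.8 312.4]
0.8 scene [347.  164.1] [398.7 195.8] [333.8 180. ] top [325.6 266.8] [296.  324.1] [366.9 312.6]
0.9 scene [349.6 157.4] [398.8 196. ] [333.9 180.2] top [326.7 272.1] [296.1 324.3] [366.9 312.9]
disc ctr guess [array([351.5, 205.7]), array([349.6, 207.9]), array([347.6, 210.1])]
```

View pics/lid2.png

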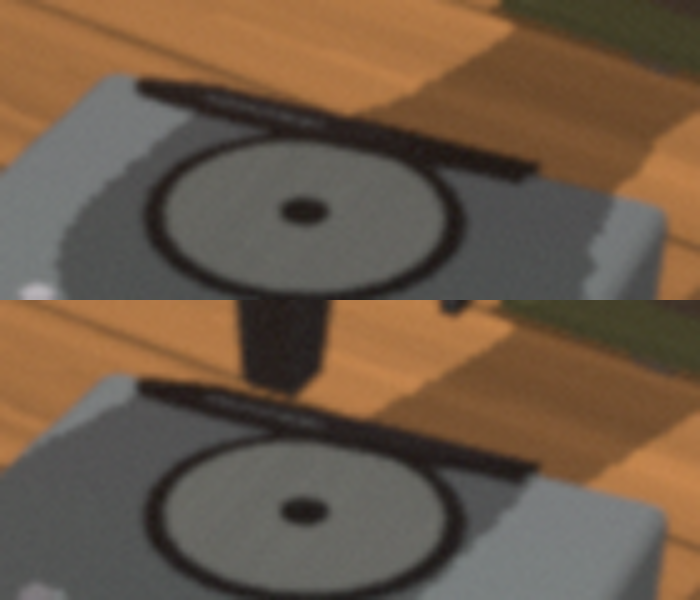

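```bash
cat > tip.py <<'E'
from h import *
s=snapshot("scene");q=get_state();b=cv2.imread("pics/scene0.png")[:,:,::-1]
d=(np.abs(s["frame"].astype(int)-b).sum(2)>90).astype(np.uint8)
for x in(336,342,346,350,356):
    col=np.where(d[120:215,x])[0]+120; print(x,col.min() if len(col) else None,col.max() if len(col) else None, end="; ")
print("\ntcp",q["tool_pos"].round(4),"f",q["contact_force"].round(2),"proj",proj(s,q["tool_pos"]))
m=(s["frame"].max(2)<60).astype(np.uint8); print("strip rows at x:",[(x,np.where(m[170:215,x])[0]+170) for x in(325,370,385)])
E
python3 tip.py; python3 -m jog '[[[0,0,0.005,0,0,0],[0,0,0.005,0,0,0]]]'; python3 tip.py
```

```text
336 120 159; 342 120 182; 346 120 183; 350 120 182; 356 120 165; 
tcp [0.5118 0.0352 0.1397] f [ 0.35 -0.17  0.71] proj [345.6 195.8]
strip rows at x: [(325, array([182, 183, 184, 185, 186, 198, 199, 200])), (370, array([192, 193, 194, 195, 196, 197])), (385, array([195, 196, 197, 198, 199]))]
clock: 4.75
tool_pos: [0.5118, 0.0352, 0.1294]
eef_rot: [-0.094, 0.996, 0.0, 0.0]
contact_force: [1.0, 0.5, 0.8]
opening: 0.004
finger_force: 0.4
336 120 164; 342 120 183; 346 120 184; 350 120 185; 356 120 168; 
tcp [0.5114 0.0351 0.1288] f [-0.53 -1.06  0.04] proj [345.6 200.1]
strip rows at x: [(325, array([182, 183, 184, 185, 186, 198, 199, 200])), (370, array([191, 192, 193, 194, 195, 196, 197])), (385, array([195, 196, 197, 198, 199]))]
```

```bash
python3 -m jog '[[[0,0,-0.03,0,0,0],[0,0,-0.03,0,0,0],[0,0,-0.02,0,0,0],[0,0,0,0,0,0]]]'; python3 tip.py; python3 - <<'E'
from h import *
s=snapshot("scene"); f=s["frame"].copy()
for u in(-.115,.115):
  for v in(-.14,.14): 
    for z in (0,.1): p=proj(s,c+u*X+v*Y+z*Z); print(u,v,z,p); cv2.circle(f,tuple(int(round(k)) for k in p),1,(255,0,0),-1)
q=get_state(); p=proj(s,q["tool_pos"]); cv2.circle(f,tuple(int(round(k)) for k in p),1,(255,255,0),-1)
cv2.imwrite("pics/up.png",cv2.resize(f[90:310,240:450,::-1],None,fx=2.7,fy=2.7,interpolation=cv2.INTER_CUBIC))
E
```

```text
clock: 5.3
tool_pos: [0.5126, 0.0353, 0.2106]
eef_rot: [-0.094, 0.996, 0.0, 0.001]
contact_force: [0.0, -0.1, -0.4]
opening: 0.008
finger_force: 0.0
336 120 122; 342 120 150; 346 120 151; 350 120 150; 356 120 140; 
tcp [0.5118 0.0351 0.2095] f [ 0.32 -0.1  -0.36] proj [346.3 165.4]
strip rows at x: [(325, array([182, 183, 184, 185, 186, 198, 199, 200])), (370, array([191, 192, 193, 194, 195, 196, 197])), (385, array([195, 196, 197, 198, 199]))]
-0.115 -0.14 0 [313.  211.1]
-0.115 -0.14 0.1 [312.1 175.8]
-0.115 0.14 0 [420.1 240.5]
-0.115 0.14 0.1 [425.2 203.5]
0.115 -0.14 0 [262.7 262.4]
0.115 -0.14 0.1 [258.6 224.3]
0.115 0.14 0 [383.5 302.8]
0.115 0.14 0.1 [387.1 262.9]
```

View pics/up.png

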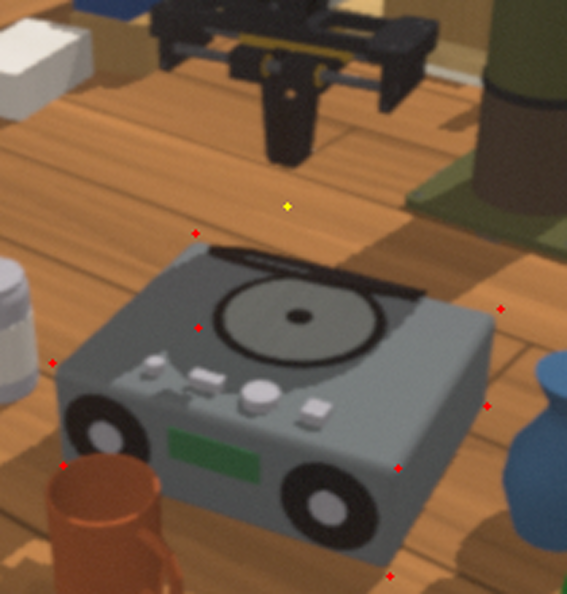

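The picture shows the real fingertip at (347,151), while the reported TCP projects to (346,165). The player's outline fits apart from its rounded edges. I cross-check the gripper with the top view.

```bash
python3 - <<'E'
from h import *
t=snapshot("top");s=snapshot("scene");q=get_state();P=q["tool_pos"];print(P,"q",q["q"].round(3))
for b in(.08,.0925):
  for h in(.064,.085): print(b,h,"top",proj(t,P+b*Y+h*Z),"scene",proj(s,P+b*Y+h*Z))
print("tip px if TCP dz,dr:",[(d,proj(s,P+d*Z),proj(s,P-d*X)) for d in(.02,.03,.04)])
im=np.hstack([cv2.resize(x[:,:,::-1],None,fx=4,fy=4,interpolation=cv2.INTER_CUBIC) for x in(t["frame"][220:320,250:345],s["frame"][85:185,290:395])]);cv2.imwrite("pics/both.png",im)
E
```

```text
[0.51088903 0.03499799 0.20852119] q [ 0.057  0.546 -0.337  1.887  0.254  0.753  1.337]
0.08 0.064 top [286.  270.4] scene [386.4 143.6]
0.08 0.085 top [285.4 269.2] scene [387.2 133. ]
0.0925 0.064 top [279.5 271.4] scene [392.7 144.9]
0.0925 0.085 top [278.8 270.2] scene [393.6 134.2]
tip px if TCP dz,dr: [(0.02, array([346.7, 156.6]), array([350.6, 161.6])), (0.03, array([346.8, 151.9]), array([352.7, 159.6])), (0.04, array([346.9, 147.2]), array([354.7, 157.6]))]
```

View pics/both.png

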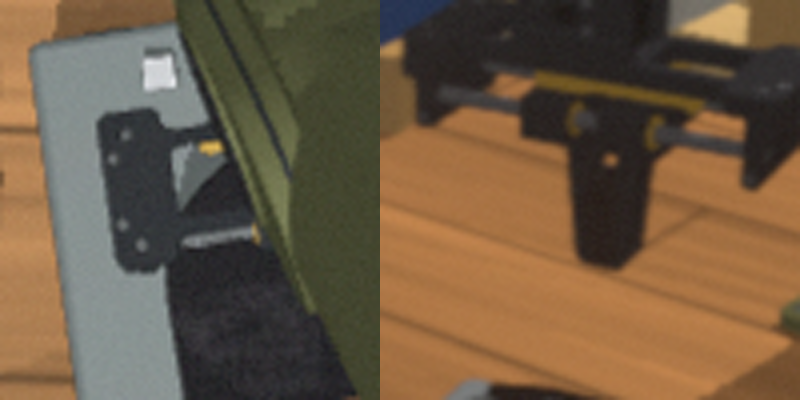

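The top view shows the gripper block's outer end at (277,269), against (279,271) predicted, so x and y are right. In the scene view the whole hand is about 13 px high. So the true fingertip is about 30 mm above the reported TCP, and I treat reported z as 30 mm low. The lid should be met at about 0.126 reported and shut at about 0.078. I go down slowly, guided by force.

```bash
python3 -m jog '[[[0,0,0.03,0,0,0],[0,0,0.03,0,0,0],[0,0,0.02,0,0,0],[0,0,0.004,0,0,0],[0,0,0.004,0,0,0],[0,0,0.004,0,0,0]]]'; python3 -m jog '[[[0,0,0.004,0,0,0],[0,0,0.004,0,0,0],[0,0,0.004,0,0,0]]]';python3 -m jog '[[[0,0,0.004,0,0,0],[0,0,0.004,0,0,0]]]';python3 tip.py
```

```text
clock: 6.25
tool_pos: [0.5125, 0.0354, 0.118]
eef_rot: [-0.094, 0.996, 0.0, 0.001]
contact_force: [-0.1, 0.4, 1.9]
opening: 0.003
finger_force: 0.4
clock: 6.62
tool_pos: [0.5119, 0.0352, 0.1055]
eef_rot: [-0.094, 0.996, 0.0, 0.0]
contact_force: [0.4, 0.6, 0.0]
opening: 0.006
finger_force: 0.4
clock: 6.88
tool_pos: [0.5117, 0.0353, 0.0973]
eef_rot: [-0.094, 0.996, 0.0, 0.0]
contact_force: [1.2, 0.1, 0.5]
opening: 0.007
finger_force: 0.4
336 120 209; 342 120 210; 346 120 211; 350 120 211; 356 120 212; 
tcp [0.5114 0.0352 0.0969] f [-0.12 -0.45  0.63] proj [345.3 213. ]
strip rows at x: [(325, array([186, 187, 188, 189, 190, 191, 192, 193, 194, 195, 196, 197, 198,
       199, 200, 201, 202, 203, 204])), (370, array([191, 192, 193, 194, 195, 196, 197, 198, 199, 200, 201, 202, 203,
       204, 205, 206, 207, 208, 209, 210, 211, 212])), (385, array([170, 171, 172, 173, 174, 175, 176, 177, 178, 179, 180, 196, 197,
       198, 199, 200, 201, 202, 203, 204, 205, 206, 207, 208]))]
```

The lid is moving: its edge is now at row 211, so the angle is about 0.15 rad. The offset works out at about 26 mm, so shut should be near 0.081 reported.

```bash
python3 -m jog '[[[0,0,0.004,0,0,0],[0,0,0.004,0,0,0],[0,0,0.003,0,0,0]]]'; for i in 1 2; do python3 -m jog '[[[0,0,0.0015,0,0,0],[0,0,0,0,0,0]]]' | sed -n '2p;4p'; done; python3 tip.py
```

```text
clock: 7.3
tool_pos: [0.5116, 0.0352, 0.0863]
eef_rot: [-0.094, 0.996, 0.0, -0.0]
contact_force: [0.4, 0.2, 0.9]
opening: 0.002
finger_force: 0.4
tool_pos: [0.5115, 0.0352, 0.085]
contact_force: [0.9, 0.5, 0.1]
tool_pos: [0.5117, 0.0352, 0.0836]
contact_force: [0.1, -0.5, -0.1]
336 120 214; 342 120 214; 346 120 214; 350 120 214; 356 120 214; 
tcp [0.5117 0.0352 0.0836] f [-0.41 -1.01 -0.03] proj [345.1 218.3]
strip rows at x: [(325, array([172, 173, 174, 187, 188, 189, 190, 191, 192, 193, 194, 195, 196,
       197, 198, 199, 200, 201, 202, 203, 204, 205, 206, 207, 208, 209,
       210, 211, 212, 213, 214])), (370, array([170, 171, 172, 173, 190, 191, 192, 193, 194, 195, 196, 197, 198,
       199, 200, 201, 202, 203, 204, 205, 206, 207, 208, 209, 210, 211,
       212, 213, 214])), (385, array([170, 173, 174, 175, 176, 177, 178, 179, 180, 181, 182, 183, 184,
       185, 186, 196, 197, 198, 199, 200, 201, 202, 203, 204, 205, 206,
       207, 208, 209, 210, 211, 212]))]
```

```bash
sed -i 's/120:215,x/120:240,x/' tip.py; for i in 1 2 3; do python3 -m jog '[[[0,0,0.0015,0,0,0],[0,0,0,0,0,0]]]' | sed -n '2p;4p'; python3 tip.py | head -1; done
```

```text
tool_pos: [0.5117, 0.0352, 0.082]
contact_force: [1.4, -0.6, 0.5]
336 120 238; 342 120 237; 346 120 239; 350 120 239; 356 120 239; 
tool_pos: [0.5116, 0.0352, 0.0805]
contact_force: [-0.1, 0.6, 1.0]
336 120 238; 342 120 237; 346 120 239; 350 120 239; 356 120 239; 
tool_pos: [0.5116, 0.0352, 0.079]
contact_force: [0.6, 1.1, -0.6]
336 120 238; 342 120 236; 346 120 239; 350 120 239; 356 120 239;
```

```bash
cat > edge.py <<'E'
from h import *
F=[];
for i in range(4): s=snapshot("scene");F.append(get_state()["contact_force"])
g=s["frame"].max(2).astype(int)
print("z",get_state()["tool_pos"][2].round(4),"F",np.mean(F,0).round(2),"edge",[next(r for r in range(205,240) if g[r,x]>65) for x in(325,335,345,355)])
E
python3 edge.py; for i in 1 2 3; do python3 -m jog '[[[0,0,0.001,0,0,0],[0,0,0,0,0,0]]]' | sed -n '4p'; python3 edge.py; done
```

```text
z 0.079 F [-0.31  0.15 -0.11] edge [220, 214, 216, 226]
contact_force: [0.5, 0.3, -0.7]
z 0.0781 F [-0.44  0.19 -0.24] edge [220, 214, 217, 227]
contact_force: [0.6, 0.1, -0.1]
z 0.0771 F [ 0.51 -0.3   0.78] edge [220, 215, 217, 226]
contact_force: [0.1, -0.3, 0.2]
z 0.0761 F [0.15 0.33 0.26] edge [220, 215, 218, 227]
```

```bash
for i in 1 2 3 4; do python3 -m jog '[[[0,0,0.001,0,0,0],[0,0,0,0,0,0]]]' | sed -n '4p'; python3 edge.py; done
```

```text
contact_force: [0.3, 0.9, 0.3]
z 0.0751 F [ 0.5  -0.23  0.21] edge [220, 216, 219, 227]
contact_force: [0.1, 0.4, 0.7]
z 0.074 F [0.25 0.16 0.55] edge [220, 224, 219, 226]
contact_force: [-0.7, 0.6, 0.2]
z 0.0731 F [-0.19 -0.08  0.18] edge [221, 217, 220, 227]
contact_force: [-0.0, 0.6, -0.5]
z 0.0721 F [-0.03 -0.27  0.19] edge [222, 218, 220, 228]
```

```bash
python3 - <<'E'
from h import *
s=snapshot("scene"); cv2.imwrite("pics/now.png",cv2.resize(s["frame"][140:280,250:430,::-1],None,fx=4.2,fy=4.2,interpolation=cv2.INTER_CUBIC))
print([get_state()[k] for k in("contact_force","moment","joint_torque")])
E
```

```text
[array([-0.43305799, -0.1228957 , -0.07580884]), array([ 0.03297438,  0.05465083, -0.00818961]), array([-1.82292119e-03, -4.76183867e+01, -1.30595896e+00, -7.27160230e+00,
       -1.42808026e-04,  7.85202440e-02,  1.10695487e-05])]
```

View pics/now.png

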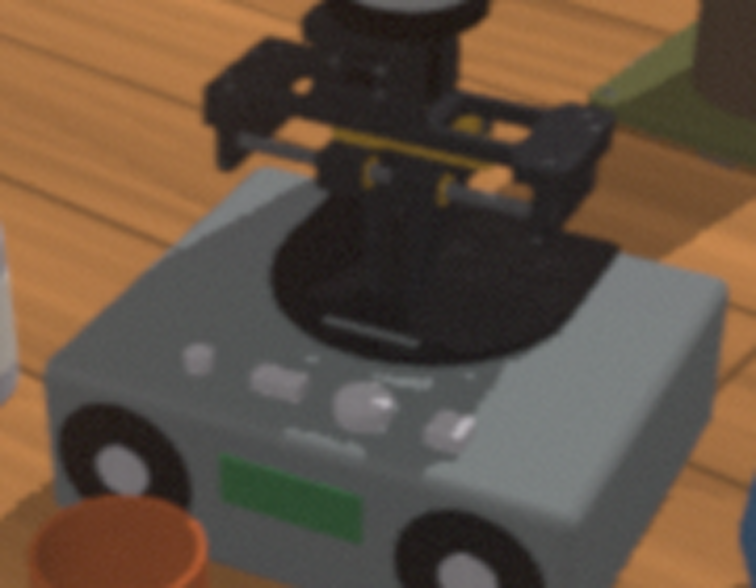

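The lid is almost shut. Its front edge is at (350,226), the play button at (336,237), and the fingertip is on the lid near (345,217). I continue in 1 mm steps, watching joint torques as well.

```bash
cat >> edge.py <<'E'
print("   tau",get_state()["joint_torque"].round(2)[[1,3,5]],"M",get_state()["moment"].round(3))
E
python3 edge.py; for i in 1 2 3; do python3 -m jog '[[[0,0,0.001,0,0,0],[0,0,0,0,0,0]]]' >/dev/null; python3 edge.py; done
```

```text
z 0.0721 F [-0.05  0.02  0.  ] edge [222, 218, 220, 228]
   tau [-47.62  -7.27   0.08] M [ 0.061  0.002 -0.03 ]
z 0.0713 F [-0.5   0.16  4.07] edge [222, 218, 221, 228]
   tau [-45.4   -7.09  -0.14] M [ 0.041  0.176 -0.044]
z 0.0711 F [-2.37 -0.75 13.23] edge [222, 218, 221, 228]
   tau [-41.31  -7.11  -0.67] M [-0.011  0.573  0.019]
z 0.071 F [-4.09 -0.43 22.24] edge [222, 218, 221, 228]
   tau [-37.27  -7.14  -1.2 ] M [-0.073  0.945 -0.001]
```

Firm stop at reported z = 0.0715 and the edge no longer moves, so the lid is shut. That surface is at 108 mm, so the reported z is about 36.5 mm low here. I back off and check that the lid stays shut.

```bash
python3 -m jog '[[[0,0,-0.003,0,0,0],[0,0,-0.01,0,0,0],[0,0,-0.03,0,0,0],[0,0,-0.03,0,0,0],[0,0,0,0,0,0]]]'; python3 edge.py; python3 - <<'E'
from h import *
s=snapshot("scene");q=get_state()
for th in(0,.05,.1): print(th,[proj(s,H+.15*(np.cos(th)*X+np.sin(th)*Z)+k*Z) for k in(0,.004,.008)])
# player shift: same spots in scene before/after
b=cv2.imread("pics/scene0.png")[:,:,::-1]
g0,g1=[cv2.cvtColor(np.ascontiguousarray(x[240:300,255:400]),cv2.COLOR_RGB2GRAY).astype(np.float32) for x in(b,s["frame"])]
print("shift px",cv2.phaseCorrelate(g0,g1))
play=c+.083*X+.022*Y; print("play xy",play,"delta tool (x=-X,y=Y)",-(play-q["tool_pos"])@X,(play-q["tool_pos"])@Y)
print("play proj scene",proj(s,play+.11*Z),"bar",proj(s,c+.083*X-.022*Y+.11*Z),"tool axes",R.from_quat(q["eef_rot"]).as_matrix().round(3).tolist())
E
```

```text
clock: 14.32
tool_pos: [0.5133, 0.0354, 0.1439]
eef_rot: [-0.094, 0.996, 0.0, 0.002]
contact_force: [0.2, 0.4, -0.9]
opening: 0.009
finger_force: 0.0
z 0.1412 F [-0.13 -0.03  0.16] edge [222, 217, 220, 228]
   tau [-45.8  -10.39   0.07] M [-0.01  -0.014 -0.039]
0 [array([335.2, 224.3]), array([335.2, 222.7]), array([335.3, 221.1])]
0.05 [array([335.3, 221.2]), array([335.3, 219.6]), array([335.3, 217.9])]
0.1 [array([335.4, 218. ]), array([335.5, 216.4]), array([335.5, 214.7])]
shift px ((0.027109911165553058, 0.08210604833867663), 0.8053265071445042)
play xy [0.59540745 0.07516297 0.        ] delta tool (x=-X,y=Y) -0.09052924451803437 0.023586473587187802
play proj scene [336.8 232.7] bar [316.9 227. ] tool axes [[-0.982, -0.187, -0.002], [-0.187, 0.982, -0.0], [0.002, 0.0, -1.0]]
```

The lid stays shut with its edge at the shut row (about 221), and the player has shifted 0.03 px. I move over play, stop about 20 mm above it and check in a close view.

```bash
python3 -m jog '[[[-0.0226,0.0059,0,0,0,0],[-0.0226,0.0059,0,0,0,0],[-0.0226,0.0059,0,0,0,0],[-0.0226,0.0059,0,0,0,0],[0,0,0.02,0,0,0],[0,0,0.02,0,0,0],[0,0,0.006,0,0,0],[0,0,0,0,0,0]]]'; python3 - <<'E'
from h import *
s=snapshot("scene");t=snapshot("top");q=get_state();P=q["tool_pos"]+.0365*Z
print("tip proj",proj(s,P),"err to play in player axes",(c+.083*X+.022*Y-P)@X,(c+.083*X+.022*Y-P)@Y, P[2])
cv2.imwrite("pics/over.png",np.hstack([cv2.resize(x[:,:,::-1],(400,400),interpolation=cv2.INTER_CUBIC) for x in(t["frame"][200:280,270:350],s["frame"][190:270,290:370])]))
E
```

```text
clock: 15.58
tool_pos: [0.5956, 0.0753, 0.0955]
eef_rot: [-0.094, 0.996, -0.0, -0.001]
contact_force: [0.2, -0.3, -0.7]
opening: 0.003
finger_force: 0.0
tip proj [336.7 223.2] err to play in player axes -0.001088137499308637 -3.107027680505413e-05 0.13305661836935762
```

View pics/over.png

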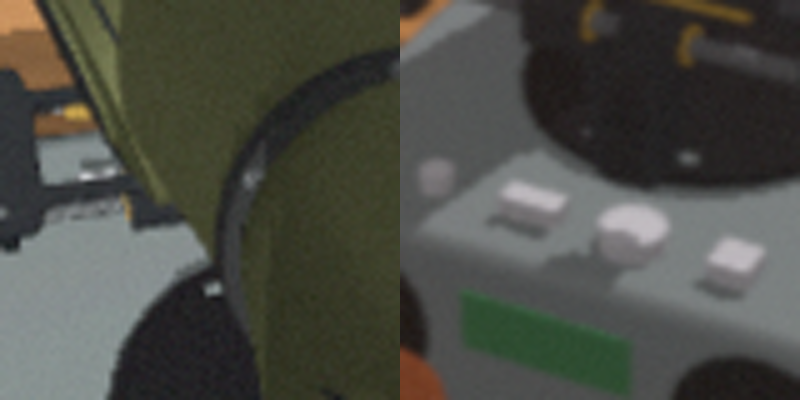

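The top crop shows only the arm. In the scene crop the button row is clear and play is centred at (336,237). The dark fingertip merges with the dark lid behind it, in the same column. The tool is within about 1 mm of the measured play position, so I press down gently with force steps.

```bash
cat > f.py <<'E'
from h import *
F=[]
for i in range(3): s=snapshot("scene");F.append(get_state()["contact_force"])
h=s["frame"][225:250,322:350]; m=h.min(2)>110
print("z",get_state()["tool_pos"].round(4),"F",np.mean(F,0).round(2),"bright px on play",m.sum())
E
python3 f.py; python3 -m jog '[[[0,0,0.01,0,0,0],[0,0,0.007,0,0,0],[0,0,0.003,0,0,0],[0,0,0,0,0,0]]]'|tail -3; python3 f.py
for i in 1 2 3 ; do python3 -m jog '[[[0,0,0.001,0,0,0],[0,0,0,0,0,0]]]'>/dev/null; python3 f.py; done
```

```text
z [0.5966 0.0754 0.0968] F [ 0.37 -0.41  0.  ] bright px on play 462
contact_force: [0.4, 0.5, 0.5]
opening: 0.007
finger_force: 0.0
z [0.5962 0.0754 0.0763] F [-0.14 -0.1   0.35] bright px on play 307
z [0.5961 0.0753 0.0752] F [ 0.13  0.3  -0.28] bright px on play 300
z [0.5961 0.0753 0.0741] F [-0.08  0.36 -0.35] bright px on play 288
z [0.5962 0.0753 0.0732] F [ 0.34 -0.13  0.69] bright px on play 284
```

```bash
for i in 1 2 3 4; do python3 -m jog '[[[0,0,0.001,0,0,0],[0,0,0,0,0,0]]]'>/dev/null; python3 f.py; done
```

```text
z [0.5962 0.0753 0.0722] F [-0.29  0.14  1.46] bright px on play 277
z [0.5962 0.0753 0.0712] F [ 0.25 -0.07  2.22] bright px on play 269
z [0.5962 0.0753 0.0702] F [ 0.64 -0.23  2.66] bright px on play 263
z [0.5962 0.0753 0.0692] F [0.55 0.26 2.95] bright px on play 258
```

The force follows the button's spring, from 1 N rising towards 3.5 N. I continue to the stop.

```bash
for i in 1 2; do python3 -m jog '[[[0,0,0.001,0,0,0],[0,0,0,0,0,0]]]'>/dev/null; python3 f.py; done
```

```text
z [0.5962 0.0753 0.0684] F [-0.13  0.35  5.64] bright px on play 251
z [0.5962 0.0753 0.0682] F [-2.69 -0.43 11.41] bright px on play 253
```

Hard stop reached at 11 N, so play is fully down after 5 mm of travel. I release straight up and clear.

```bash
python3 -m jog '[[[0,0,-0.003,0,0,0],[0,0,-0.006,0,0,0],[0,0,-0.02,0,0,0],[0,0,-0.04,0,0,0],[0,0,-0.04,0,0,0],[0,0,-0.04,0,0,0],[0.03,0.03,-0.02,0,0,0],[0.04,0.04,0,0,0,0],[0.04,0.04,0,0,0,0],[0.04,0.04,0,0,0,0],[0.04,0.04,0,0,0,0],[0,0,0,0,0,0]]]'; python3 - <<'E'
from h import *
s=snapshot("scene");t=snapshot("top");f=s["frame"]
cv2.imwrite("pics/end.png",np.hstack([cv2.resize(t["frame"][140:340,140:440,::-1],(400,267)),cv2.resize(f[130:330,200:500,::-1],(400,267))]))
g=f.max(2).astype(int);print("edge",[next(r for r in range(205,240) if g[r,x]>65) for x in(325,335,345,355)])
b=cv2.imread("pics/scene0.png")[:,:,::-1]
G=lambda x:cv2.cvtColor(np.ascontiguousarray(x),cv2.COLOR_RGB2GRAY).astype(np.float32)
for n,(y0,y1,x0,x1) in dict(player=(240,300,255,400),mug=(255,325,250,310),tin=(180,245,215,258),vase=(215,300,425,470)).items(): print(n,np.round(cv2.phaseCorrelate(G(b[y0:y1,x0:x1]),G(f[y0:y1,x0:x1]))[0],2))
E
```

```text
clock: 21.58
tool_pos: [0.3698, 0.2285, 0.2362]
eef_rot: [-0.098, 0.995, 0.0, -0.001]
contact_force: [0.4, -0.0, 0.2]
opening: -0.002
finger_force: 0.0
edge [222, 217, 220, 228]
player [-0.03  0.19]
mug [-0.23  0.04]
tin [ 0.49 -0.06]
vase [ 0.56 -0.08]
```

View pics/end.png

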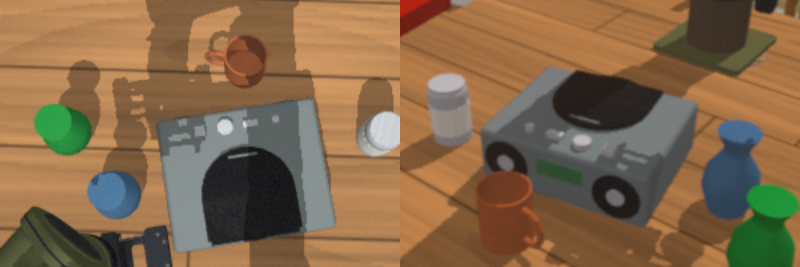

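Both views show the lid flat on the deck, play back up, the other things in place and the hand clear. I hand it in.

```bash
python3 -c "
from plant import *
print(finish_job())"
```

```text
the job is handed in; nothing more can be done
None
```

I pushed the lid down to its stop, pressed play fully down and released it, moved the hand clear with the player, mug, vase and tin in place, and handed the job in at about 22 s; no verdict was returned.

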